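Turn a four-way tube rack over the loader step

ROBOT

A 6-joint arm with a two-finger parallel gripper is mounted at the origin on the work surface. World frame = base frame: x ahead of the robot, y to its left, z up, the work surface at z = 0. Lengths are in mm, angles in rad, forces in N, time in s.
With the tool pointing down it reaches from about 350 to 775 mm from the base axis. Payload 7.3 kg.
Tool frame: the origin (TCP) lies midway between the tips of the shut fingers; the grasp point (between the pads) lies 19 mm behind it; z points along the fingers, x is the direction in which the jaws open and shut, and the axes are right-handed (so a half turn about z gives the same grasp; the last joint's range is limited). The gripper opens to 92 mm and grips with 3 to 60 N. Pads are 19 mm wide; open, the fingers measure 130 mm over their backs; the gripper's body (75 mm by 190 mm) begins 47 mm behind the grasp point.
Start: joints at [1.193, 0.342, 1.524, -0, 1.275, -0.146], TCP at [120.592, 510.982, 226.741] pointing down, gripper open.
Joint ranges: [-2.53, 2.53], [-0.77, 2.02], [0.04, 2.7], [-1, 4.14], [0.28, 2.66], [-3.11, 3.11]. Speed limits (rad/s): [2.57, 2.57, 3.14, 3.14, 3.14, 3.14].

INTERFACE

Orientations are given as [roll, pitch, yaw] about the fixed x, y, z axes, in that order (R = Rz(yaw) Ry(pitch) Rx(roll)).
In Python, from plant import bot gives the robot as it stands.
- The arm moves only by the shell command python3 -m pendant 'ROWS' [OPENING]. ROWS is JSON, a list of rows, each an object with "linear": the shift along the world's x, y, z in mm, a list of three; "twist": the turn about the world's z in degrees. In form: [{"linear": [x, y, z], "twist": twist}, ...]. A call has 1 to 20 rows; each row is the pose to reach, as a shift and turn from the pose commanded when the call began; what a row does not reach only later rows make up. A row lasts 1/8 s, in which the tool goes at most 62.5 mm and 10.7 degrees, less where a joint would pass 70% of its speed; a pose out of reach is approached as far as the arm can. A call with a gripper value outside its range is refused whole. OPENING is the closure in counts, from 0 (fully open) to 255 (shut), set as the call begins (- or left out, the last holds). The fingers move at their own pace and stop on an object; the grip force is fixed at half the most. Time passes only in rows, so rows that repeat a pose let the fingers close. It gives the time, the measured TCP pose, the force and the opening at its end, in the units of the state.
- bot.get_obs(): the state, without advancing time (a new reading comes with each control period).
- bot.capture(name): name is "side" or "top"; returns a dict with "frame" (384x512x3 uint8, blue, green, red), "z_map" (384x512 float32, mm along the optical axis (not along the pixel's ray), 0 where there is no reading), "fx", "fy", "cx", "cy" (pixels), "rvec" (rotation vector, rad) and "tvec" (3), from world to camera coordinates, as OpenCV has them. Camera axes: x right, y down, z forward; pixel columns grow to the right and rows downward; lengths in mm; the calibration is good to about 2 mm. A picture is of the moment at which its call begins.
- bot.close_job(): hands the job in, once; it reports no verdict.
The state is a dict: "time": time; "joint_positions": joint angles; "dq": joint speeds; "tau": joint torques, N m; "tool_pos": TCP position; "tcp_rot": TCP orientation; "contact_force": force on the tool from outside, world axes, zero at the start; "moment": the same for the moment, N m; "grip_width": finger opening in mm.
Only numpy, scipy, OpenCV 4.12 (cv2) and the standard library are available. Lean on these libraries where they do the work, as an engineer would, in place of code of your own. Each camera call takes 0.05 s, during which the arm holds its last target. There are 200 camera calls.

TASK

The orange four-way tube rack stands on the upper ledge of the rack loader. Push it along over the step so that it tips a quarter turn onto its next face and stands flat in the lower bay with its six big holes facing up; then slide it fully home, square and flush against the blue end stop, and leave it there. Do not pick the rack up, and leave the bottle, the jar and the tip box where they are.

Things in the scene. Friction and masses are not known exactly. Their poses are not given: they have to be found in the camera images.
- loader: Fixed two-level rack loader. Origin on the table under the step edge, midway across; x = feed direction (ledge, step, lower bay, end stop), z up. Lower bay floor: x 0 to 125 mm, 8 mm above the table. Blue side cheeks along the whole length: inner faces at y = +/-75 mm, 8 mm thick, 60 mm high above the table (12 mm above the ledge).
- ledge_edge (a point): Middle of the step edge (yellow stripe): the upper ledge's surface, 48 mm above the table, 40 mm above the bay floor. The aluminium ledge runs back 180 mm from here; its rear end is open. Axes as the loader's.
- stop_face (a point): Middle of the foot of the blue end stop's face, on the bay floor, 125 mm from the step. The stop is 14 mm thick, 60 mm high above the table, with a green strip on top. Axes as the loader's.
- rack_center (a point): Centre of the loose orange tube rack, a rigid block, about 0.3 kg, 72 mm along its x, 120 along y, 80 along z (black discs mark the holes, no real openings). Starts on the ledge, z up (18 small holes on top), x roughly along the feed. It tips by itself once its centre passes the step edge; its +x face (15 medium holes) goes down.
- rack_big (a point): Middle of the rack's -x face with the six big holes, 36 mm from its centre; it starts facing back, away from the step. Axes as the rack's. After the quarter turn it is the top, 72 mm above the bay floor (32 mm above the ledge), and the rack takes 80 mm of the bay's length, lying close to the step at first.
- reagent_center (a point): Bystander: middle of a standing clear bottle with blue cap, 60 mm across, 130 mm high.
- jar_center (a point): Bystander: middle of a standing amber jar, 56 mm across, 80 mm high.
- tipbox_center (a point): Bystander: middle of a green tip box with clear top, 82 x 112 x 55 mm high.
There are look-alikes about, which are no part of the job. What is shaped like the part that bears rack_center but purple or turquoise is not meant.

How it is judged:
By the outcome, as a careful person would: the job done as asked, in the order asked, and still so for the second after the job is handed in, with the robot touching nothing.
It also fails if it takes over 45 s, if anything falls off the work surface, if the arm or the gripper's body presses on something with over 40 N, if the wrist force passes 120 N, or if a joint passes its speed limit or range.

## Working session

There is one attempt and no reset: what is moved stays moved. The work goes in short steps, Python scripts to look and compute and a shell command to move; the robot and the scene stay as the last step left them, time stands still between calls to the robot, and variables do not carry over. Pictures are saved under pics/ and viewed, about 8 in all and at most 12, crops included, and the job is handed in when it is done.

```bash
mkdir -p pics
cat > h.py <<'E'
import numpy as np, cv2
from plant import bot
def cap(n):
    c=bot.capture(n); c['R']=cv2.Rodrigues(np.array(c['rvec'],float))[0]; c['t']=np.array(c['tvec'],float).ravel(); return c
def cloud(c):
    z=c['z_map']; v,u=np.indices(z.shape)
    P=np.stack([(u-c['cx'])/c['fx']*z,(v-c['cy'])/c['fy']*z,z],-1)
    W=(P-c['t'])@c['R']; W[z==0]=np.nan; return W
def ray(c,u,v,h):
    d=c['R'].T@np.array([(u-c['cx'])/c['fx'],(v-c['cy'])/c['fy'],1]); o=-c['R'].T@c['t']
    return o+d*(h-o[2])/d[2]
E
python3 - <<'E'
from h import *
for n in('top','side'):
    c=cap(n); cv2.imwrite(f'pics/{n}0.png',c['frame']); print(n,-c['R'].T@c['t'],c['R'][2])
print(bot.get_obs())
E
```

```text
top [ 479.85352124   70.74518075 1038.28408106] [ 0.10397518  0.0051598  -0.99456651]
side [339.7473476  799.26876336 897.20797551] [ 0.18730543 -0.65756256 -0.72974527]
{'time': 0.1, 'joint_positions': array([ 1.19299986e+00,  3.42639374e-01,  1.52491340e+00, -8.74010556e-06,
        1.27538069e+00, -1.45983364e-01]), 'dq': array([-5.37625904e-04, -1.74974493e-03, -1.89146705e-03, -4.39674977e-04,
       -4.96840162e-04, -4.20940696e-05]), 'tau': array([ 2.71480283e-03, -4.32004881e+01, -2.44694602e+01,  7.20136170e-02,
        5.25410031e-02, -3.36990263e-05]), 'tool_pos': array([120.45527679, 510.63092365, 226.12437308]), 'tcp_rot': array([-3.14140588e+00,  1.32776565e-03,  1.33898590e+00]), 'contact_force': array([ 0.4072074 , -0.08520876, -0.14393351]), 'moment': array([ 0.00959162, -0.00556551,  0.02839817]), 'grip_width': 92.03980342205031}
```

View pics/top0.png

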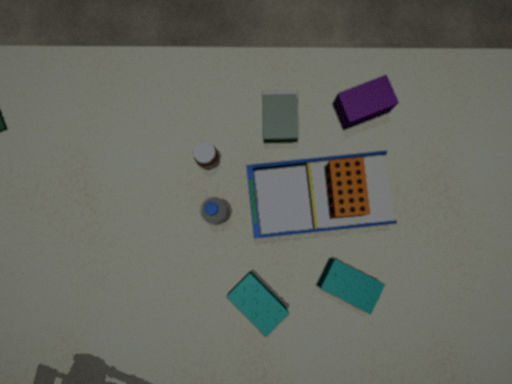

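View pics/side0.png

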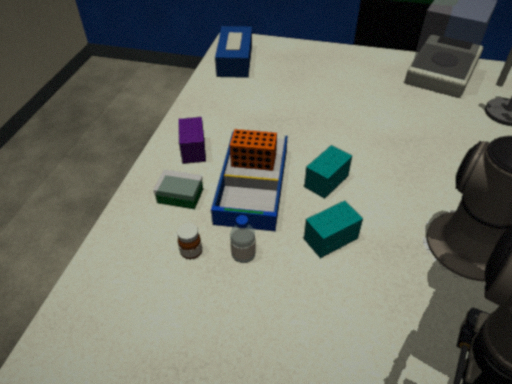

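The top view shows the loader feeding to image left, which is world +y. The yellow step is near (311,196), the green-topped stop near (253,203), and the rack on the ledge at (348,188). The only orange block is that one. The look-alikes are purple at (367,101) and turquoise at (258,303) and (351,285). The bottle at (213,210) and the jar at (206,154) are just beyond the stop.

Run:
```python
from h import *
c=cap('top'); f=c['frame']; W=cloud(c); hsv=cv2.cvtColor(f,cv2.COLOR_BGR2HSV)
roi=np.zeros(f.shape[:2],bool); roi[140:245,235:405]=1
def fit(name,m,h):
    m=m&roi; v,u=np.nonzero(m); P=np.array([ray(c,a,b,h)[:2] for a,b in zip(u,v)],np.float32)
    r=cv2.minAreaRect(P); print(name,len(u),'rect',r,'zmed',np.nanmedian(W[m][:,2])); return P
H,S,V=hsv[...,0],hsv[...,1],hsv[...,2]
org=(H<18)&(S>150)&(V>60)&roi
zt=W[...,2]
print('orange z pct',np.nanpercentile(zt[org],[5,50,95]))
fit('rack top',(H<22)&(S>100)&(V>50)&(zt>118),128)
k=np.ones((5,5),np.uint8)
y=(H>20)&(H<35)&(S>130)&(V>80)&(zt<80); fit('yellow',y,48)
g=(H>50)&(H<90)&(S>80)&(zt<80)&(zt>45); fit('green',g,60)
b=(H>100)&(H<125)&(S>150)&(zt>50)&(zt<75); P=fit('blue',b,60)
fit('loader',b|g,60)
# extents of other top camera things
for n,(u,v) in dict(bottle=(211,209),jar=(206,154),purple=(370,100),teal=(355,285),tip=(280,115),ledge=(388,200),bay=(285,200)).items(): print(n,W[v,u].round(0))
big=cv2.resize(f[130:255,230:410],None,fx=4,fy=4,interpolation=cv2.INTER_CUBIC); cv2.imwrite('pics/crop1.png',np.clip(big*1.6,0,255).astype(np.uint8))
```

```text
orange z pct [127.11122881 129.92325407 132.68333027]
rack top 1821 rect ((589.062255859375, -121.59742736816406), (119.71078491210938, 72.9783935546875), 5.5975847244262695) zmed 129.88965112660273
yellow 122 rect ((580.4320068359375, -54.314453125), (146.09939575195312, 4.469692707061768), 6.416873931884766) zmed 49.90456981803165
green 144 rect ((565.6258544921875, 78.71319580078125), (96.98404693603516, 7.362885475158691), 6.4722514152526855) zmed 62.689715306620336
blue 626 rect ((581.8363037109375, -72.34043884277344), (160.84103393554688, 313.25531005859375), 6.406354904174805) zmed 61.770318453051324
loader 770 rect ((581.8363037109375, -72.34043884277344), (160.84103393554688, 313.25531005859375), 6.406354904174805) zmed 61.92310218867876
bottle [541. 164. 128.]
jar [666. 182.  80.]
purple [nan nan nan]
teal [ 384. -142.   82.]
tip [763.  17.  55.]
ledge [ 570. -226.   51.]
bay [572.   3.   8.]
```

View pics/crop1.png

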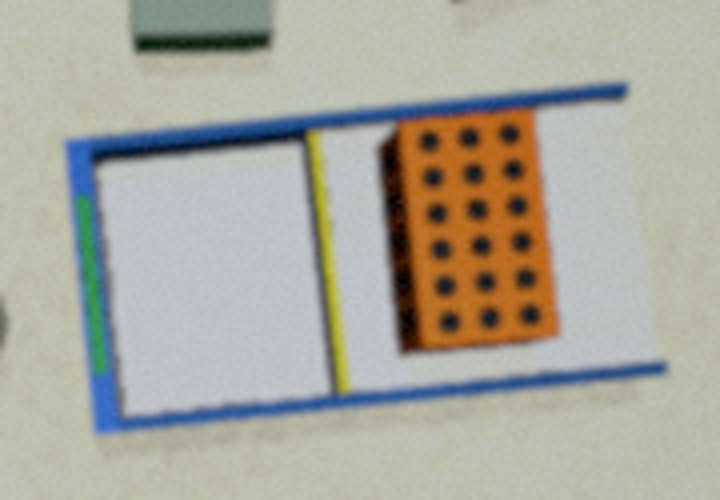

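The crop confirms the orange rack with 18 small holes up, on the ledge about 70 mm behind the step edge. The loader's feed axis is at yaw 6.4° from world +y, with its step edge near (580,-52), and the rack is within 1° of it. I'll move behind the rack, high up, with the jaws across the feed and partly open so they give a two-point push.

```bash
python3 -m pendant '[{"linear":[380,-210,20],"twist":-35},{"linear":[380,-210,20],"twist":-35},{"linear":[380,-210,20],"twist":-35},{"linear":[380,-210,20],"twist":-35},{"linear":[380,-210,20],"twist":-35},{"linear":[380,-210,20],"twist":-35},{"linear":[380,-210,20],"twist":-35},{"linear":[475,-698,10],"twist":-70.3},{"linear":[475,-698,10],"twist":-70.3},{"linear":[475,-698,10],"twist":-70.3},{"linear":[475,-698,10],"twist":-70.3},{"linear":[475,-698,10],"twist":-70.3},{"linear":[475,-698,10],"twist":-70.3},{"linear":[475,-698,10],"twist":-70.3},{"linear":[475,-698,10],"twist":-70.3},{"linear":[475,-698,10],"twist":-70.3},{"linear":[475,-698,10],"twist":-70.3},{"linear":[475,-698,10],"twist":-70.3}]' 90
```

```text
time: 2.4
tool_pos: [595.5, -185.5, 236.9]
tcp_rot: [-3.141, -0.0, 0.114]
contact_force: [0.8, -0.9, 0.2]
grip_width: 59.5
```

```bash
python3 -m pendant '[{"linear":[0,0,-50],"twist":0},{"linear":[0,0,-100],"twist":0},{"linear":[0,0,-140],"twist":0},{"linear":[0,0,-155],"twist":0},{"linear":[0,0,-155],"twist":0},{"linear":[0,0,-155],"twist":0}]'
python3 - <<'E'
from h import *
c=cap('side'); f=c['frame']; cv2.imwrite('pics/s1.png',cv2.resize(f[90:260,150:350],None,fx=4,fy=3.5,interpolation=cv2.INTER_CUBIC))
E
```

```text
time: 3.15
tool_pos: [596.8, -187.2, 83.8]
tcp_rot: [3.14, -0.003, 0.113]
contact_force: [-0.4, -0.3, 0.5]
grip_width: 59.5
```

View pics/s1.png

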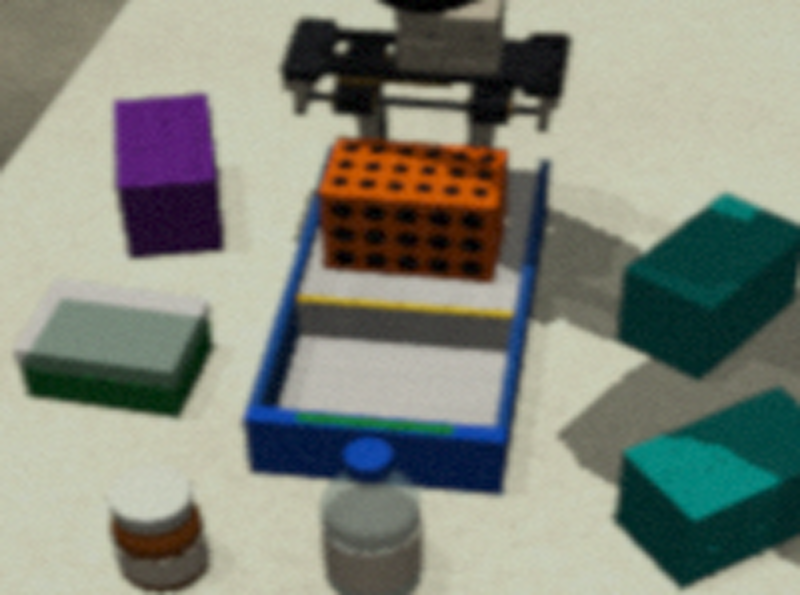

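The fingers straddle the rack's back face centrally at crop (420,130), and the way is clear. Now I push along the feed.

```bash
python3 -m pendant '[{"linear":[-1.1,10,0],"twist":0},{"linear":[-1.9,17,0],"twist":0},{"linear":[-2.6,23,0],"twist":0},{"linear":[-3.2,29,0],"twist":0},{"linear":[-3.9,35,0],"twist":0},{"linear":[-4.6,41,0],"twist":0},{"linear":[-5.2,47,0],"twist":0},{"linear":[-5.9,53,0],"twist":0},{"linear":[-6.6,59,0],"twist":0},{"linear":[-7.3,65,0],"twist":0},{"linear":[-7.9,71,0],"twist":0},{"linear":[-8.4,75,0],"twist":0},{"linear":[-8.4,75,0],"twist":0}]'
cat > m.py <<'E'
from h import *
import sys
E=np.array([580.2,-52]); F=np.array([-.1116,.9938]); L=np.array([.9938,.1116])
for n in ('top','side'):
    c=cap(n); W=cloud(c); hsv=cv2.cvtColor(c['frame'],cv2.COLOR_BGR2HSV)
    m=(hsv[...,0]<20)&(hsv[...,1]>150)&(hsv[...,2]>40)&(abs(W[...,0]-580)<110)&(abs(W[...,1]+40)<170)
    P=W[m]; a=(P[:,:2]-E)@F; l=(P[:,:2]-E)@L; z=P[:,2]
    print(n,m.sum(),'along',np.percentile(a,[1,50,99]).round(1),'lat',np.percentile(l,[1,99]).round(1),'z',np.percentile(z,[1,50,99]).round(1))
    cv2.imwrite(f'pics/{sys.argv[1]}_{n}.png',cv2.resize(c['frame'][90:260,150:350] if n=='side' else c['frame'][130:255,230:410],None,fx=4,fy=3.5,interpolation=cv2.INTER_CUBIC))
    top=m&(W[...,2]>(np.percentile(z,97)-8)); v,u=np.nonzero(top)
    if len(u)>50: print('  toprect',cv2.minAreaRect(W[top][:,:2].astype(np.float32)))
o=bot.get_obs(); print('tool along/lat',(o['tool_pos'][:2]-E)@F,(o['tool_pos'][:2]-E)@L,o['tool_pos'][2],o['time'])
E
python3 m.py p1
```

```text
time: 4.82
tool_pos: [587.0, -111.3, 81.5]
tcp_rot: [-3.141, 0.0, 0.112]
contact_force: [-0.4, -0.8, -0.4]
grip_width: 59.5
top 1323 along [-31.   -0.4  25.8] lat [-57.8  59.4] z [107.7 129.8 384.5]
  toprect ((575.7540283203125, -53.58673095703125), (62.387142181396484, 131.7137451171875), 89.95347595214844)
side 1496 along [-45.4  18.2  26. ] lat [-59.6  57.1] z [ 50.8 126.3 131.8]
  toprect ((581.41162109375, -64.37852478027344), (118.87285614013672, 77.11809539794922), 6.072522163391113)
tool along/lat -59.9175100461823 -0.08863109335758167 81.36397068036364 4.925
```

The rack is square, with its centre about 10 mm short of the edge. I continue slowly over the step.

```bash
python3 -m pendant '[{"linear":[-0.3,3,0],"twist":0},{"linear":[-0.7,6,0],"twist":0},{"linear":[-0.9,8,0],"twist":0},{"linear":[-1.1,10,0],"twist":0},{"linear":[-1.3,12,0],"twist":0},{"linear":[-1.5,13,0],"twist":0},{"linear":[-1.5,13,0],"twist":0},{"linear":[-1.5,13,0],"twist":0},{"linear":[-1.5,13,0],"twist":0}]'; python3 m.py p2
```

```text
time: 6.05
tool_pos: [585.6, -99.0, 81.6]
tcp_rot: [-3.141, 0.0, 0.112]
contact_force: [0.6, 0.9, -0.0]
grip_width: 59.2
top 1080 along [21.1 59.  97. ] lat [-56.1  59.9] z [78.  81.9 86.2]
  toprect ((575.7334594726562, 6.887920379638672), (117.66357421875, 77.23229217529297), 6.206855297088623)
side 1247 along [ 12.1  85.5 100.2] lat [-58.7  59.9] z [34.8 79.3 84.3]
  toprect ((577.124755859375, -14.404266357421875), (119.91405487060547, 127.09587097167969), 6.247549533843994)
tool along/lat -47.333680508811554 0.17900249039045205 81.6954363884103 6.15
```

View pics/p2_side.png

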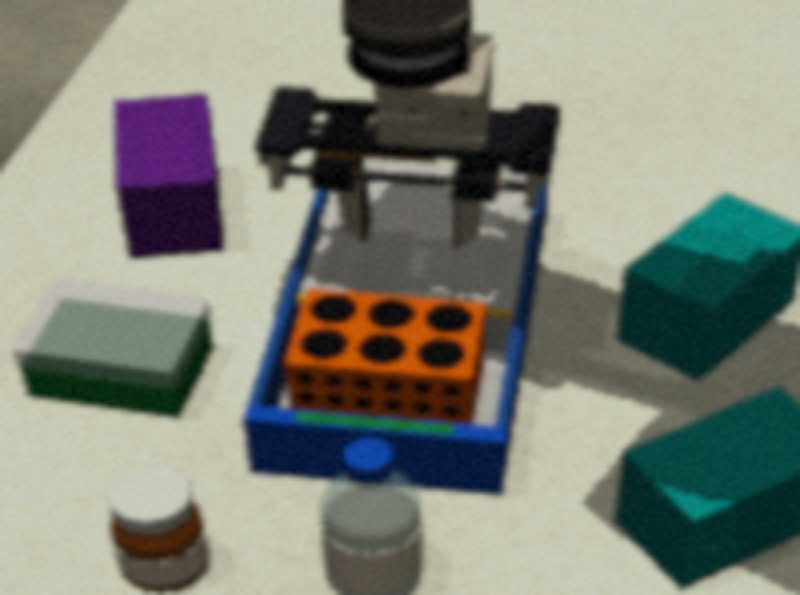

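It has tipped: six big holes up, top at about 80 mm, square, spanning about 20–99 mm along the bay. I lower the fingers to just above ledge level and slide it on.

```bash
python3 -m pendant '[{"linear":[0,0,-15],"twist":0},{"linear":[0,0,-23],"twist":0},{"linear":[-1.7,15,-23],"twist":0},{"linear":[-3.4,30,-23],"twist":0},{"linear":[-4.8,43,-23],"twist":0},{"linear":[-5.6,50,-23],"twist":0},{"linear":[-6.2,55,-23],"twist":0},{"linear":[-6.7,60,-23],"twist":0},{"linear":[-7.3,65,-23],"twist":0},{"linear":[-7.9,70,-23],"twist":0},{"linear":[-7.9,70,-23],"twist":0},{"linear":[-7.9,70,-23],"twist":0}]'; python3 m.py p3
```

```text
time: 7.65
tool_pos: [577.5, -28.7, 58.4]
tcp_rot: [-3.141, 0.001, 0.112]
contact_force: [-0.9, -0.1, -0.5]
grip_width: 59.2
top 438 along [ 77.6 102.4 112.8] lat [-56.6  60.2] z [ 78.5  82.  426.8]
side 1096 along [ -0.8  89.6 116.5] lat [-58.8  60.3] z [34.3 79.7 84.3]
  toprect ((572.698486328125, 21.402694702148438), (119.74993133544922, 86.50194549560547), 6.294129848480225)
tool along/lat 23.277114078925443 -0.07063785332904268 58.468257918395686 7.75
```

```bash
python3 -m pendant '[{"linear":[-0.3,3,0],"twist":0},{"linear":[-0.6,5,0],"twist":0},{"linear":[-0.7,6,0],"twist":0},{"linear":[-0.8,7,0],"twist":0},{"linear":[-0.8,7,0],"twist":0}]'; python3 -m pendant '[{"linear":[-0.1,1,0],"twist":0},{"linear":[-0.1,1,0],"twist":0}]';python3 -m pendant '[{"linear":[-0.1,1,0],"twist":0},{"linear":[-0.1,1,0],"twist":0}]'
```

```text
time: 8.38
tool_pos: [576.9, -21.9, 58.7]
tcp_rot: [-3.142, -0.0, 0.112]
contact_force: [-0.4, -0.4, -0.6]
grip_width: 59.1
time: 8.62
tool_pos: [576.9, -20.9, 58.8]
tcp_rot: [-3.142, -0.0, 0.112]
contact_force: [0.3, -1.8, -0.1]
grip_width: 59.4
time: 8.88
tool_pos: [576.8, -19.9, 58.7]
tcp_rot: [-3.142, -0.0, 0.112]
contact_force: [0.1, -0.9, -1.0]
grip_width: 59.6
```

```bash
for i in 1 2; do python3 -m pendant '[{"linear":[-0.1,1,0],"twist":0},{"linear":[-0.1,1,0],"twist":0}]' | grep -E 'pos|contact'; done; python3 m.py p4
```

```text
tool_pos: [576.7, -18.9, 58.7]
contact_force: [0.6, -0.5, -1.0]
tool_pos: [576.7, -18.3, 58.8]
contact_force: [-0.3, -3.6, -0.6]
top 352 along [ 64.2 114.8 122.4] lat [-63.7  60.4] z [ 78.2  82.2 436.1]
side 955 along [ 46.1  93.6 126.8] lat [-58.7  60.2] z [37.6 80.1 84.7]
  toprect ((571.8807373046875, 33.297142028808594), (120.65861511230469, 84.78072357177734), 5.5561652183532715)
tool along/lat 33.89677692394529 0.267865853634666 58.78703692366742 9.475
```

```bash
for i in 1 2 ; do python3 -m pendant '[{"linear":[-0.1,1,0],"twist":0},{"linear":[-0.1,1,0],"twist":0}]' | grep -E 'pos|contact'; done
```

```text
tool_pos: [576.7, -18.2, 58.9]
contact_force: [0.5, -6.6, 0.1]
tool_pos: [576.7, -18.2, 59.0]
contact_force: [-0.3, -11.1, 1.0]
```

Firm contact: the tool has stopped while the force climbs. One more press to seat it square, then back off along the feed line and lift.

```bash
python3 -m pendant '[{"linear":[-0.1,1,0],"twist":0},{"linear":[-0.2,1.5,0],"twist":0},{"linear":[-0.2,1.5,0],"twist":0}]' | grep -E 'pos|contact'; python3 -m pendant '[{"linear":[0.3,-3,0],"twist":0},{"linear":[1,-9,0],"twist":0},{"linear":[3,-27,0],"twist":0},{"linear":[7.3,-65,0],"twist":0},{"linear":[11.2,-100,30],"twist":0},{"linear":[15.7,-140,70],"twist":0},{"linear":[20,-180,110],"twist":0},{"linear":[20,-180,140],"twist":0},{"linear":[20,-180,140],"twist":0}]'; python3 m.py p5
```

```text
tool_pos: [576.7, -18.1, 59.3]
contact_force: [-0.4, -17.0, 0.7]
time: 11.48
tool_pos: [597.2, -196.2, 201.3]
tcp_rot: [3.139, -0.005, 0.111]
contact_force: [0.8, 0.2, -0.4]
grip_width: 59.2
top 1043 along [ 47.5  84.6 122. ] lat [-55.9  60.2] z [78.1 81.8 85.4]
  toprect ((572.9113159179688, 32.4482536315918), (118.10633087158203, 75.24269104003906), 6.388648509979248)
side 985 along [  1.8  91.5 126.6] lat [-58.7  60.3] z [35.7 80.3 84.4]
  toprect ((579.8701782226562, -49.792694091796875), (120.73946380615234, 253.4983673095703), 5.545992374420166)
tool along/lat -143.47120443548982 -0.4688589936866057 197.94932051014385 11.575
```

View pics/p5_top.png

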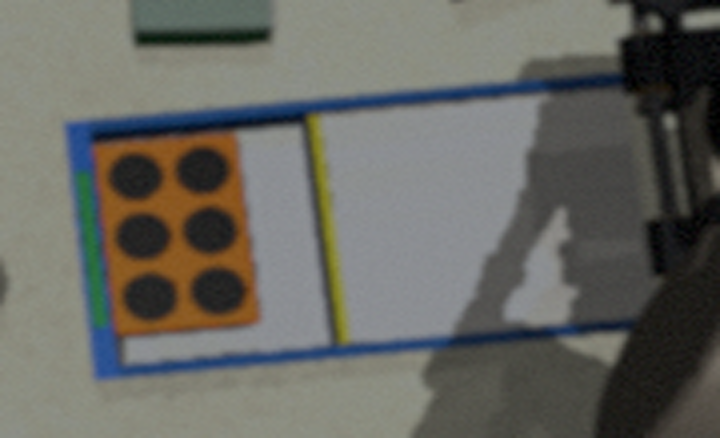

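View pics/p5_side.png

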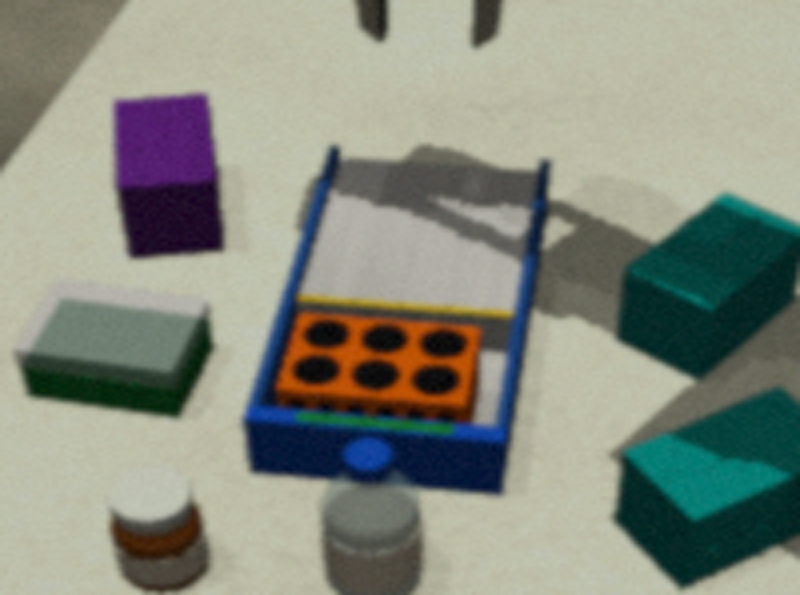

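Both views show the rack flush against the stop with its six big holes up and the bystanders unmoved. Its yaw is 6.39°, against 6.4° for the loader, and its top is at about 80 mm. Handing in.

```bash
python3 -c "
from plant import bot
print(bot.close_job())"
```

```text
the job is handed in; nothing more can be done
None
```

The orange rack is in the lower bay with its six big holes up, against the blue end stop, and I handed the job in. I pushed it square along the ledge until it tipped over the step. I then slid it home with the fingers just above ledge level, pressed it lightly against the stop, and backed the arm away. It was never gripped or lifted.

- **Seated at the stop:** under the final press the tool stopped moving while the force rose to 17 N. In the side view the rack's front measures 126.6 mm along the bay, against 125 mm for the stop face. The top view reads 122 mm, but it trims the edges.
- **Square and flat:** in the top view the rack's yaw is 6.39°, against 6.4° for the loader, and its top is about 80–82 mm above the table (80 mm expected).
- **Side-view rectangle fit disagreed:** it gave 5.5° and an impossible 253 mm length, so stray pixels had clearly got in and I disregarded it.
- **Surroundings:** the bottle, jar and tip box look unmoved in the pictures. The robot was clear of everything, at about 11.6 s of the 45 s allowed.

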